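# Lever up a marble weighing slab and park the pry bar under its keeper

### The job

The feet under one edge of the heavy marble weighing slab are to be changed, so lever up that edge, the one with the pry bar under it: push the red knob of the pry bar down over the fulcrum block, swing the lowered bar sideways under the blue keeper lip, and let go so that the keeper holds the bar down and the slab stays raised. Use only the bar: do not touch the slab with the robot, and leave the bottle with the pink filling standing where it is.

Things in the scene. Friction and masses are not known exactly. Their poses are not given: they have to be found in the camera images.
- bar_knob (a point): Centre of the red 32 mm ball on the free end of a loose steel pry bar (16 wide, 12 thick). Ridge of fulcrum block 200 mm from it, toe under slab 85 mm past the ridge. Starts 98 mm up, bar sloping up 17 deg to the ball; only worktop below. Pressing takes 5-12 N; 22 mm down lifts the edge 10 mm. With the ball at 45 mm height the bar clears the lip by 6 mm; it can swing 20 deg sideways.
- keeper_lip (a point): Centre of the underside (55 mm up) of the fixed blue lip; 22 mm along bar, 9 thick. z up; y along unswung bar, ball to slab; +x: way the bar swings to go under. Mouth at x=-14 mm, post from x=+16. Ball centre starts at x=-26, y=-57 mm; at x=+12, y=-66 the bar (which pivots 130 mm towards +y from here) is well under; let go there, the ball settles about 54 mm above the worktop.
- slab: White marble slab, 180 x 170 mm (x, y), 32 thick, about 4 kg, loose on four round feet 30 mm high (top at 62 mm). Origin at the centre, level with the underside of the feet; z up when level. Its -y edge faces the fulcrum block and is the one to lift; the slab then tilts about its far feet by 7 to 8 degrees.
- pink_bottle: Loose 56 mm wide, 105 mm high lab bottle with pink filling and blue cap, standing about 140 mm beside the fulcrum block, a bystander. Origin at the centre of its underside.

How it is judged:
On the way:
1. the slab's edge is levered up (slab tilted more than 4 degrees) (angle between slab's own z axis and vertical above 0.07 rad), for 0.2 s.
At the end, for the whole second after the job is handed in: The bar is swung under the keeper lip (knob centre at x over -10 mm in the lip's frame and less than 75 mm above the worktop), so that the slab stays tilted more than 4 degrees (and less than 17) and at rest; the pink bottle stands upright within 30 mm of its place (angle between slab's own z axis and vertical between 0.07 and 0.3 rad and height (world z) of bar_knob below 0.075 m and x of bar_knob in the frame of keeper_lip above -0.01 m and linear speed of slab below 0.02 m/s and distance of pink_bottle from where it was at the start of the episode below 0.03 m and angle between pink_bottle's own z axis and vertical below 0.2 rad); the robot touches nothing.
It fails at once if the robot touches the slab (contact force between any of the fingers, the arm and slab above 1 N).
It fails at once if the pink bottle is knocked over (angle between pink_bottle's own z axis and vertical above 0.5 rad).
It also fails if it takes over 32 s, if anything falls off the work surface, if the arm or the gripper's body presses on something with over 40 N, if the wrist force passes 120 N, or if a joint passes its speed limit or range.

### The arm

A 6-joint arm with a two-finger parallel gripper is mounted at the origin on a cart in front of the work surface, level with it; the furniture and walls round the work are solid. World frame = base frame: x ahead of the robot, y to its left, z up, the work surface at z = 0. Lengths are in m, angles in rad, forces in N, time in s.
With the tool pointing down it reaches from about 0.25 to 0.775 m from the base axis. Payload 4 kg.
Tool frame: the origin (TCP) lies midway between the tips of the shut fingers; the grasp point (between the pads) lies 19 mm behind it (robot.tcp_to_grasp is the distance from the TCP to the grasp point, in m); z points along the fingers, x is the direction in which the jaws open and shut, and the axes are right-handed (so a half turn about z gives the same grasp; the last joint's range is limited). The gripper opens to 94 mm and grips with 3 to 60 N. Pads are 16 mm wide; open, the fingers measure 119 mm over their backs; the gripper's body (75 mm by 177 mm) begins 78 mm behind the grasp point.
Start: joints at [1.078, 0.087, 1.371, -0, 1.684, -0.103], TCP at [0.209, 0.509, 0.179] pointing down, gripper open.
Joint ranges: [-3.1, 3.1], [-0.76, 2.03], [0.27, 2.55], [-1.08, 4.22], [0.17, 2.65], [-2.57, 2.57]. Speed limits (rad/s): [2.79, 2.79, 3.14, 3.14, 3.14, 3.14].

### API

Orientations are given as [roll, pitch, yaw] about the fixed x, y, z axes, in that order (R = Rz(yaw) Ry(pitch) Rx(roll)).
In Python, from bench import get_obs, vision, robot gives the robot as it stands.
- The arm moves only by the tool servo_tool, never from a script. Its argument "targets" is text: rows parted by semicolons, each of 7 numbers parted by spaces: the opening, from 0 (shut) to 1 (fully open), then the shift along the tool's x, y, z as a fraction of full scale, then the turn, a rotation vector about the tool's x, y, z as a fraction of full scale. A call has 1 to 12 rows; each row is the pose to reach, as a shift and turn from the pose commanded when the call began, along the tool's axes at that moment, turning the shorter way round; what a row does not reach only later rows make up. Full scale, the value 1, is 0.25 m for a shift and pi rad for a turn. A row lasts 1/12 s, in which the tool goes at most 41.7 mm and 7.16 degrees, less where a joint would pass 70% of its speed; a pose out of reach is approached as far as the arm can. A call with a number of a shift or a turn outside -1 to 1 is refused whole. A call with a gripper value outside its range is refused whole. The fingers move at their own pace and stop on an object; the grip force is fixed at half the most. Time passes only in rows, so rows that repeat a pose let the fingers close. It gives the time, the measured TCP pose, the force and the opening at its end, in the units of the state.
- get_obs(): the state, without advancing time (a new reading comes with each control period).
- vision.snapshot(name): name is "side" or "top"; returns a dict with "image" (420x560x3 uint8, red, green, blue), "mtx" (3x3 intrinsics, pixels), "world_from_camera" (4x4, takes a point from camera to world coordinates). Camera axes: x right, y down, z forward; pixel columns grow to the right and rows downward; lengths in m; the calibration is good to about 2 mm. A picture is of the moment at which its call begins. There is no depth.
- robot.close_job(): hands the job in, once; it reports no verdict.
The state is a dict: "time": time; "joint_positions": joint angles; "qvel": joint speeds; "joint_torque": joint torques, N m; "tool_pos": TCP position; "ee_rot": TCP orientation; "wrist_force": force on the tool from outside, world axes, zero at the start; "wrist_torque": the same for the moment, N m; "width": finger opening in m.
Only numpy, scipy, OpenCV 4.12 (cv2) and the standard library are available. Lean on these libraries where they do the work, as an engineer would, in place of code of your own. Each camera call takes 0.05 s, during which the arm holds its last target.

## Working session

There is one attempt and no reset: what is moved stays moved. The work goes in short steps, Python scripts to look and compute and a tool call to move; the robot and the scene stay as the last step left them, time stands still between calls to the robot, and variables do not carry over. Pictures are saved under pics/ and viewed, and the job is handed in when it is done.

Besides the shell and the picture viewer there is one more tool, called after ">>>" by a JSON object that holds its "api" and its "payload", one argument or row to a line. servo_tool: Moves the arm, as the interface text tells. Its arguments: {"type":"object","properties":{"targets":{"type":"string"}},"required":["targets"]}

```bash
mkdir -p pics; python3 - <<'E'
from bench import get_obs, vision, robot
import cv2,numpy as np,pickle
print(get_obs())
for n in("side","top"):
    s=vision.snapshot(n); cv2.imwrite(f"pics/{n}0.png",s["image"][:,:,::-1]); pickle.dump({k:np.array(s[k]) for k in s},open(f"{n}0.pkl","wb"))
    print(n,s["mtx"],s["world_from_camera"])
E
```

```text
{'time': 0.0, 'joint_positions': array([ 1.07789029e+00,  8.79479326e-02,  1.37221279e+00, -3.78091315e-05,
        1.68358368e+00, -1.03097752e-01]), 'qvel': array([ 0.00125302, -0.00010105,  0.00070986, -0.0012129 ,  0.00036221,
        0.00061245]), 'joint_torque': array([ 4.53025032e-04, -3.40174377e+01, -3.02432334e+01,  7.18827057e-02,
        3.29589180e-02, -1.72668283e-04]), 'tool_pos': array([0.208742  , 0.50821133, 0.17782913]), 'ee_rot': array([-3.14140858e+00,  2.14419232e-03,  1.18098402e+00]), 'wrist_force': array([ 0.3112799 , -0.17096898, -0.65314118]), 'wrist_torque': array([0.01535353, 0.01329739, 0.02598693]), 'width': 0.09403118120249646}
side [[521.97191339   0.         276.98750644]
 [  0.         521.97191339 216.02245524]
 [  0.           0.           1.        ]] [[ 0.98089829 -0.114308    0.15739198  0.38843934]
 [-0.1943131  -0.61322502  0.76563535 -0.92662077]
 [ 0.00899845 -0.78159373 -0.62372291  0.87101686]
 [ 0.          0.          0.          1.        ]]
top [[541.40142864   0.         275.22935305]
 [  0.         541.40142864 212.24771112]
 [  0.           0.           1.        ]] [[-0.01844419 -0.97496074  0.22161083  0.36961835]
 [-0.99982787  0.01843078 -0.00212862  0.04388847]
 [-0.00200914 -0.22161195 -0.97513287  1.05426089]
 [ 0.          0.          0.          1.        ]]
```

View pics/top0.png

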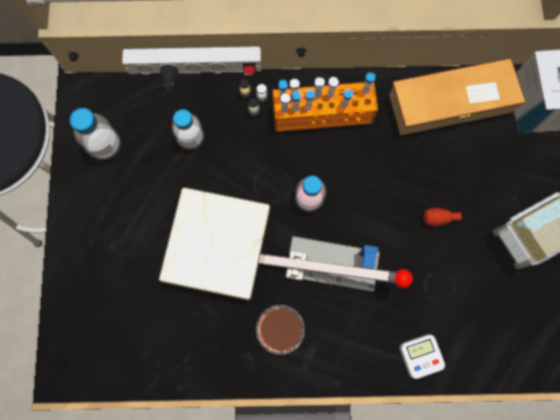

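View pics/side0.png

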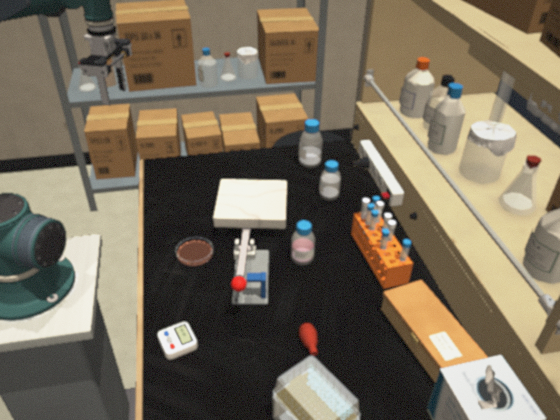

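```bash
cat > h.py <<'E'
import numpy as np,pickle,cv2
from scipy.optimize import least_squares
def P(s):
    T=np.linalg.inv(s["world_from_camera"]); return s["mtx"]@T[:3]
def proj(s,X):
    X=np.atleast_2d(X); p=(P(s)@np.c_[X,np.ones(len(X))].T).T; return p[:,:2]/p[:,2:]
def ray(s,uv,z):
    d=s["world_from_camera"][:3,:3]@np.linalg.solve(s["mtx"],[uv[0],uv[1],1]); o=s["world_from_camera"][:3,3]
    return o+d*(z-o[2])/d[2]
def tri(a,ua,b,ub):
    X=cv2.triangulatePoints(P(a),P(b),np.array(ua,float),np.array(ub,float)); return (X[:3]/X[3]).ravel()
def red(s,win=None):
    im=s["image"].astype(int); m=((im[...,0]>150)&(im[...,1]<70)&(im[...,2]<70)).astype(np.uint8)
    n,l,st,c=cv2.connectedComponentsWithStats(m)
    return [(c[i].round(1),st[i,:5]) for i in range(1,n) if st[i,4]>40]
E
python3 - <<'E'
from h import *
S={n:pickle.load(open(n+"0.pkl","rb")) for n in("side","top")}
for n in S: print(n,red(S[n]))
for n,(x,y,w,h) in dict(side=(200,200,140,105),top=(240,150,200,150)).items():
    cv2.imwrite(f"pics/{n}0z.png",cv2.resize(S[n]["image"][y:y+h,x:x+w,::-1],None,fx=800/w if n=="top" else 5.7,fy=4 if n=="top" else 5.7,interpolation=cv2.INTER_CUBIC))
E
```

```text
side [(array([238.3, 282.9]), array([232, 277,  14,  13, 144], dtype=int32)), (array([309.2, 336. ]), array([302, 324,  14,  28, 186], dtype=int32))]
top [(array([248.6,  69.6]), array([245,  67,   8,   6,  47], dtype=int32)), (array([441. , 215.4]), array([427, 209,  34,  13, 300], dtype=int32)), (array([403.3, 277.7]), array([395, 270,  17,  17, 228], dtype=int32))]
```

View pics/top0z.png

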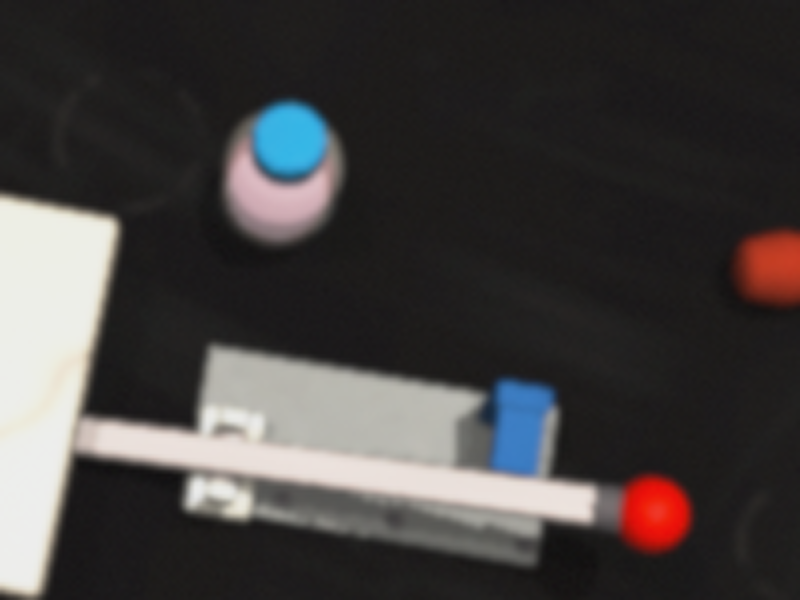

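View pics/side0z.png

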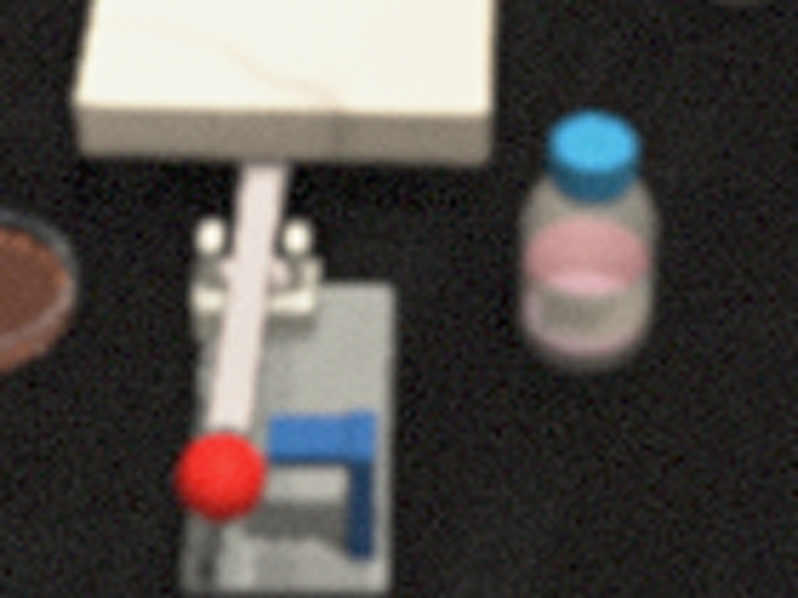

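```bash
python3 - <<'E'
from h import *
S={n:pickle.load(open(n+"0.pkl","rb")) for n in("side","top")}
b=tri(S["side"],(238.3,282.9),S["top"],(403.3,277.7)); print("ball tri",b)
for n,uv in(("side",(238.3,282.9)),("top",(403.3,277.7))): print(ray(S[n],uv,.098))
B=ray(S["top"],(403.3,277.7),.098)
t=np.radians(17)
for sh in(261.2,259.2),(261.2+28,150+455/4-.5+.5-0): pass
for yaw in np.radians([80,84,86,88,90,92,94,96,98]):
    d=np.array([np.cos(yaw)*np.cos(t),np.sin(yaw)*np.cos(t),-np.sin(t)])
    print(np.degrees(yaw).round(),proj(S["top"],[B+d*.05,B+d*.2,B+d*.25]).round(1).tolist(),proj(S["side"],[B+d*.05,B+d*.2]).round(1).tolist())
# slab top edge corners in top zoom
for uv in((118,217),(40,597)): print("slab corner",ray(S["top"],(240+uv[0]/4,150+uv[1]/4),.062))
for uv in((190,189),(270,205),(250,299),(160,280)): print("slab",ray(S["top"],uv,.062))
# lip top 64mm: near edge corners
for uv in((497,402),(549,407),(541,472),(492,470),(500,380),(554,386)): print("lip",ray(S["top"],(240+uv[0]/4,150+uv[1]/4),.064))
for uv in((270,416),(345,416),(270,462),(375,410)): print("lip side",ray(S["side"],(200+uv[0]/5.7,200+uv[1]/5.7),.064))
print("bottle",ray(S["top"],(240+290/4,150+140/4),.105),ray(S["side"],(200+594/5.7,200+135/5.7),.105))
E
```

```text
ball tri [ 0.46354148 -0.18093661  0.10087045]
[ 0.46317076 -0.17821057  0.098     ]
[ 0.46442471 -0.18164347  0.098     ]
80.0 [[374.8, 274.4], [294.8, 265.1], [269.8, 262.2]] [[240.2, 272.5], [242.9, 243.2]]
84.0 [[374.7, 276.2], [294.0, 272.1], [268.7, 270.9]] [[238.6, 272.6], [237.3, 243.4]]
86.0 [[374.7, 277.2], [293.8, 275.7], [268.4, 275.2]] [[237.8, 272.6], [234.5, 243.5]]
88.0 [[374.7, 278.1], [293.7, 279.3], [268.3, 279.6]] [[237.1, 272.7], [231.7, 243.8]]
90.0 [[374.7, 279.0], [293.7, 282.9], [268.2, 284.1]] [[236.3, 272.8], [228.9, 244.1]]
92.0 [[374.8, 280.0], [293.9, 286.5], [268.4, 288.5]] [[235.5, 272.9], [226.1, 244.5]]
94.0 [[374.9, 280.9], [294.2, 290.1], [268.7, 292.9]] [[234.7, 273.0], [223.4, 244.9]]
96.0 [[375.0, 281.8], [294.6, 293.7], [269.1, 297.4]] [[234.0, 273.2], [220.6, 245.4]]
98.0 [[375.2, 282.8], [295.1, 297.2], [269.8, 301.8]] [[233.2, 273.4], [217.9, 246.0]]
slab corner [0.6107906  0.05224011 0.062     ]
slab corner [0.43421685 0.0904507  0.062     ]
slab [0.64343725 0.20267936 0.062     ]
slab [0.60931804 0.05132104 0.062     ]
slab [0.43466545 0.09044706 0.062     ]
slab [0.47209473 0.25470274 0.062     ]
lip [ 0.51918148 -0.12119257  0.064     ]
lip [ 0.51640701 -0.14503012  0.064     ]
lip [ 0.48647089 -0.13956043  0.064     ]
lip [ 0.48780759 -0.11717784  0.064     ]
lip [ 0.52941434 -0.12314244  0.064     ]
lip [ 0.52614366 -0.14792848  0.064     ]
lip side [ 0.48996124 -0.11935488  0.064     ]
lip side [ 0.51812678 -0.1246698   0.064     ]
lip side [ 0.48628465 -0.14347667  0.064     ]
lip side [ 0.52997491 -0.12360482  0.064     ]
bottle [ 0.63487583 -0.0268892   0.105     ] [ 0.63810208 -0.02571027  0.105     ]
```

```bash
cat >> h.py <<'E'
from scipy.spatial.transform import Rotation as R
def rel(pos,yaw,cur=None):
    from bench import get_obs
    o=get_obs(); p,r=(o["tool_pos"],o["ee_rot"]) if cur is None else (np.array(cur[:3]),[np.pi,0,cur[3]])
    A=R.from_euler("xyz",r); B=R.from_euler("xyz",[np.pi,0,yaw])
    return (A.inv().apply(np.array(pos)-p)/.25).round(4),((A.inv()*B).as_rotvec()/np.pi).round(4)
EX=np.array([np.cos(np.radians(-12)),np.sin(np.radians(-12)),0]);EY=np.array([-EX[1],EX[0],0]);L=np.array([.501,-.131,0])
def lip(x,y,z): return L+EX*x+EY*y+np.array([0,0,z])
E
python3 - <<'E'
from h import *
print(rel([.32,.28,.2],.72)); print(rel([.42,.05,.2],.25,[.32,.28,.2,.72])); print(rel([.464,-.181,.2],-.209,[.42,.05,.2,.25]))
E
```

```text
(array([-0.6756,  0.7586, -0.0871]), array([1.000e-04, 6.000e-04, 1.467e-01]))
(array([-0.3059,  0.9554,  0.    ]), array([ 0.    , -0.    ,  0.1496]))
(array([-0.0581,  0.9388,  0.    ]), array([-0.    , -0.    ,  0.1461]))
```

>>> {"api": "servo_tool", "payload": {
  "targets": "1 -0.05 0.06 -0.01 0 0 0.012; 1 -0.13 0.15 -0.03 0 0 0.03; 1 -0.22 0.25 -0.05 0 0 0.05; 1 -0.31 0.35 -0.07 0 0 0.07; 1 -0.4 0.45 -0.08 0 0 0.09; 1 -0.48 0.54 -0.088 0 0 0.105; 1 -0.56 0.63 -0.088 0 0 0.12; 1 -0.63 0.7 -0.088 0 0 0.135; 1 -0.676 0.758 -0.088 0 0 0.147"
}}

```text
time: 0.85
tool_pos: [0.3203, 0.2784, 0.2007]
ee_rot: [3.141, 0.001, 0.716]
wrist_force: [1.4, 0.9, 0.1]
width: 0.0939
```

>>> {"api": "servo_tool", "payload": {
  "targets": "1 -0.02 0.08 0 0 0 0.012; 1 -0.06 0.2 0 0 0 0.03; 1 -0.1 0.32 0 0 0 0.05; 1 -0.14 0.44 0 0 0 0.07; 1 -0.18 0.56 0 0 0 0.09; 1 -0.22 0.68 0 0 0 0.107; 1 -0.25 0.78 0 0 0 0.122; 1 -0.28 0.88 0 0 0 0.137; 1 -0.306 0.955 0 0 0 0.15"
}}

```text
time: 1.6
tool_pos: [0.4201, 0.0485, 0.2004]
ee_rot: [3.141, 0.001, 0.244]
wrist_force: [-0.0, 0.3, 1.0]
width: 0.0939
```

>>> {"api": "servo_tool", "payload": {
  "targets": "1 0 0.08 0 0 0 0.012; 1 -0.01 0.2 0 0 0 0.03; 1 -0.02 0.32 0 0 0 0.05; 1 -0.03 0.44 0 0 0 0.07; 1 -0.035 0.56 0 0 0 0.09; 1 -0.04 0.68 0 0 0 0.107; 1 -0.05 0.78 0 0 0 0.122; 1 -0.055 0.88 0 0 0 0.137; 1 -0.058 0.939 0 0 0 0.146; 1 -0.058 0.939 0 0 0 0.146; 1 -0.058 0.939 0 0 0 0.146"
}}

```text
time: 2.52
tool_pos: [0.4631, -0.1805, 0.2004]
ee_rot: [-3.14, 0.001, -0.211]
wrist_force: [-0.5, 0.7, 0.0]
width: 0.0939
```

```bash
python3 - <<'E'
from h import *
from bench import *
import pickle
for n in("side","top"):
    s=vision.snapshot(n); cv2.imwrite(f"pics/{n}1.png",s["image"][:,:,::-1]); print(red(s))
o=get_obs();print(o["time"],o["tool_pos"],o["ee_rot"],o["wrist_force"])
b=np.array([.464,-.1805,.098])
print(rel(b-[0,0,.019],-.209))
E
```

```text
[(array([238.5, 282.8]), array([232, 276,  15,  14, 152], dtype=int32)), (array([306.3, 337.6]), array([302, 324,  15,  28,  89], dtype=int32)), (array([313.4, 334.4]), array([309, 324,   7,  22,  44], dtype=int32))]
[(array([248.6,  69.6]), array([245,  67,   8,   6,  47], dtype=int32)), (array([404.2, 278.1]), array([397, 270,  15,  16, 190], dtype=int32))]
2.6167 [ 0.46322907 -0.17959016  0.20089856] [-3.14075007e+00  3.73062609e-04 -2.09149522e-01] [-0.60185602  0.19005776 -0.0665513 ]
(array([0.004 , 0.0033, 0.4876]), array([-0.0003,  0.0001, -0.    ]))
```

View pics/side1.png

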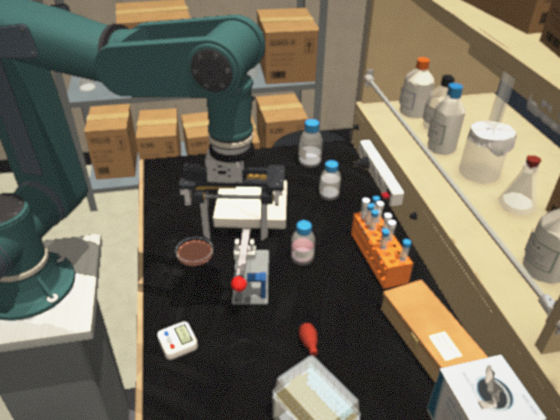

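The gripper hangs over the bar with its jaws across it and the ball (238,283) untouched. Descend and grip.

>>> {"api": "servo_tool", "payload": {
  "targets": "1 0.002 0 0.06 0 0 0; 1 0.004 0.003 0.16 0 0 0; 1 0.004 0.003 0.26 0 0 0; 1 0.004 0.003 0.36 0 0 0; 1 0.004 0.003 0.44 0 0 0; 1 0.004 0.003 0.488 0 0 0; 1 0.004 0.003 0.488 0 0 0; 1 0.004 0.003 0.488 0 0 0"
}}

```text
time: 3.28
tool_pos: [0.4642, -0.1808, 0.0792]
ee_rot: [-3.141, 0.0, -0.209]
wrist_force: [0.4, -0.0, 0.2]
width: 0.094
```

>>> {"api": "servo_tool", "payload": {
  "targets": "0.3 0 0 0 0 0 0; 0.3 0 0 0 0 0 0; 0.3 0 0 0 0 0 0; 0.3 0 0 0 0 0 0; 0.3 0 0 0 0 0 0; 0.3 0 0 0 0 0 0; 0.3 0 0 0 0 0 0; 0.3 0 0 0 0 0 0; 0.3 0 0 0 0 0 0; 0.3 0 0 0 0 0 0; 0.3 0 0 0 0 0 0; 0.3 0 0 0 0 0 0"
}}

```text
time: 4.28
tool_pos: [0.4641, -0.1816, 0.0789]
ee_rot: [-3.141, 0.0, -0.211]
wrist_force: [-0.6, -0.1, -0.1]
width: 0.0284
```

>>> {"api": "servo_tool", "payload": {
  "targets": "0.2 0 0 0 0 0 0; 0.2 0 0 0 0 0 0; 0.2 0 0 0 0 0 0; 0.2 0 0 0 0 0 0; 0.2 0 0 0 0 0 0; 0.2 0 0 0 0 0 0"
}}

```text
time: 4.78
tool_pos: [0.4641, -0.1816, 0.0788]
ee_rot: [-3.141, 0.0, -0.211]
wrist_force: [0.4, -0.6, 0.1]
width: 0.0245
```

```bash
python3 - <<'E'
from h import *
from bench import *
for n in("side","top"):
    s=vision.snapshot(n); cv2.imwrite(f"pics/{n}2.png",cv2.resize(s["image"][180:320,160:340,::-1] if n=="side" else s["image"][150:330,230:450,::-1],None,fx=3,fy=3))
o=get_obs();print(o["time"],o["tool_pos"],o["ee_rot"],o["wrist_force"],o["width"])
E
```

```text
4.8833 [ 0.46409845 -0.18154163  0.07884678] [-3.14134058e+00  2.38576253e-04 -2.10653691e-01] [-0.52748204  1.46199198  0.19150934] 0.024746034899783054
```

View pics/side2.png

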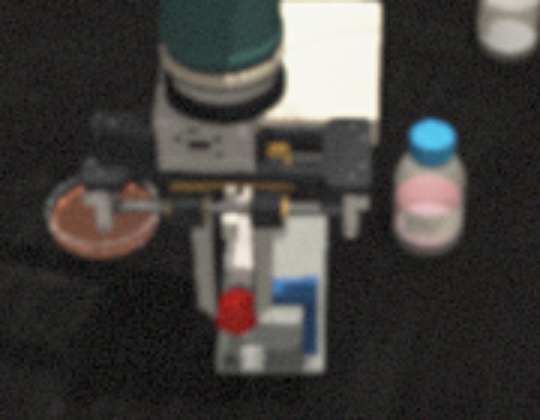

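```bash
python3 - <<'E'
from h import *
from bench import *
for n in("side","top"):
    s=vision.snapshot(n); im=s["image"].astype(int)
    m=((im[...,0]>110)&(im[...,1]<60)&(im[...,2]<60)).astype(np.uint8)
    k=cv2.connectedComponentsWithStats(m); print(n,[(k[3][i].round(1),k[2][i]) for i in range(1,k[0]) if k[2][i,4]>25])
    print(proj(s,[[.464,-.1815,.098],[.464,-.1815,.088],[.464,-.1815,.079]]))
    z=s["image"][150:330,230:450] if n=="top" else s["image"][240:310,200:290]
    cv2.imwrite(f"pics/{n}3.png",cv2.resize(z[:,:,::-1],None,fx=3.5 if n=="top" else 8,fy=3.3 if n=="top" else 8,interpolation=cv2.INTER_CUBIC))
o=get_obs();print(o["width"])
E
```

```text
side [(array([385.6, 195.1]), array([381, 192,   9,   6,  30], dtype=int32)), (array([238.4, 283.3]), array([232, 276,  13,  16, 156], dtype=int32)), (array([305.9, 339.6]), array([300, 323,  17,  32,  84], dtype=int32))]
[[238.92545982 283.99261772]
 [239.10330611 287.40675677]
 [239.26160554 290.44565188]]
top [(array([248.7,  69.2]), array([244,  66,  10,   8,  72], dtype=int32))]
[[403.23570701 277.94300283]
 [401.9516494  278.52330308]
 [400.81801653 279.03562233]]
0.024591682747699416
```

View pics/side3.png

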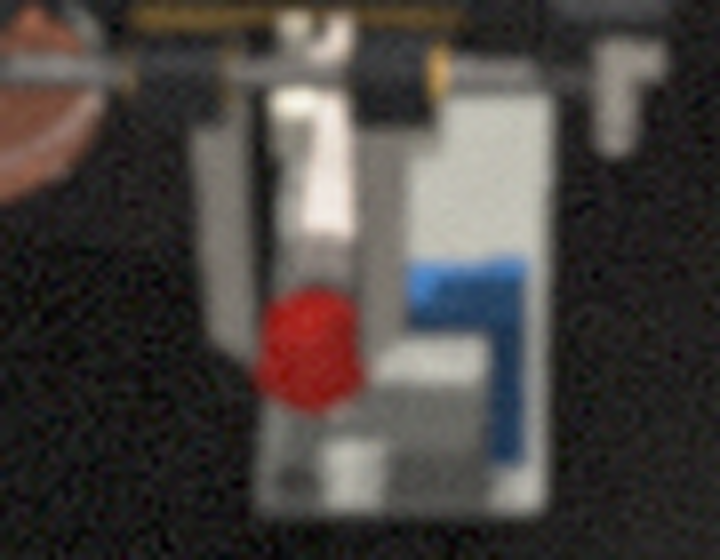

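View pics/top3.png

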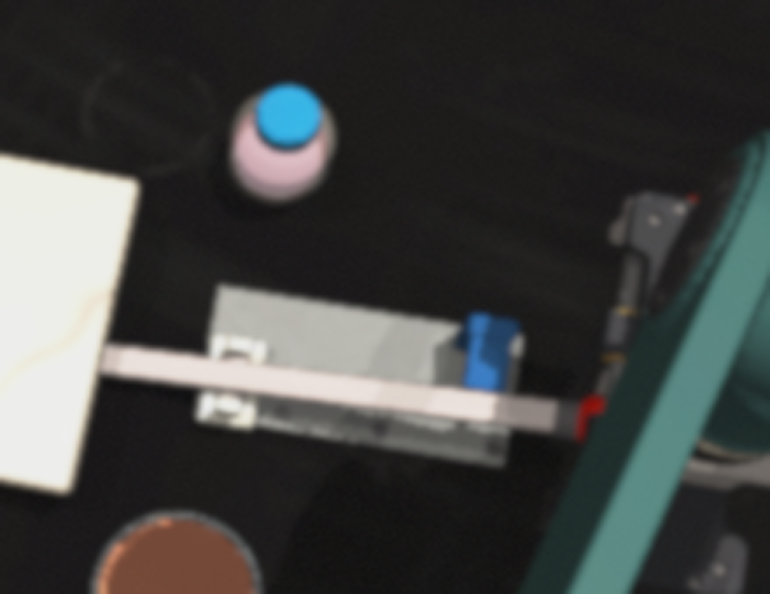

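>>> {"api": "servo_tool", "payload": {
  "targets": "0 0 0 0 0 0 0; 0 0 0 0 0 0 0; 0 0 0 0 0 0 0; 0 0 0 0 0 0 0; 0 0 0 0 0 0 0; 0 0 0 0 0 0 0"
}}

```text
time: 5.48
tool_pos: [0.4642, -0.1816, 0.0789]
ee_rot: [-3.141, 0.0, -0.211]
wrist_force: [0.0, 1.0, -1.5]
width: 0.025
```

>>> {"api": "servo_tool", "payload": {
  "targets": "0 0 0.003 0.012 0 0 0; 0 0 0.006 0.024 0 0 0; 0 0 0.009 0.036 0 0 0; 0 0 0.012 0.048 0 0 0; 0 0 0.016 0.06 0 0 0; 0 0 0.018 0.072 0 0 0; 0 0 0.02 0.084 0 0 0; 0 0 0.022 0.096 0 0 0; 0 0 0.022 0.096 0 0 0; 0 0 0.022 0.096 0 0 0"
}}

```text
time: 6.32
tool_pos: [0.4647, -0.1885, 0.0578]
ee_rot: [3.139, -0.005, -0.211]
wrist_force: [-1.0, -0.8, 9.1]
width: 0.0247
```

```bash
cat > look.py <<'E'
from h import *
from bench import *
import sys
k=sys.argv[1]
for n in("side","top"):
    s=vision.snapshot(n); im=s["image"].astype(int)
    z=s["image"][150:330,140:450] if n=="top" else s["image"][170:310,180:330]
    f=2.2 if n=="top" else 4.2
    cv2.imwrite(f"pics/{n}_{k}.png",cv2.resize(z[:,:,::-1],None,fx=f,fy=f,interpolation=cv2.INTER_CUBIC))
    if n=="side":
        m=((im[...,0]>110)&(im[...,1]<60)&(im[...,2]<60)).astype(np.uint8)
        q=cv2.connectedComponentsWithStats(m); print([(q[3][i].round(1),q[2][i]) for i in range(1,q[0]) if q[2][i,4]>25])
o=get_obs();p=o["tool_pos"]; g=p+[0,0,.019]
print(o["time"],p,o["ee_rot"],o["wrist_force"],o["width"]); print("grasp in lip", EX@(g-L),EY@(g-L),g[2])
a=cv2.imread(f"pics/side_{k}.png");b=cv2.imread(f"pics/top_{k}.png");w=max(a.shape[1],b.shape[1]);
E
python3 look.py 4
```

```text
[(array([533.8, 160.2]), array([528, 157,  11,   6,  26], dtype=int32)), (array([385.4, 195. ]), array([381, 192,   9,   6,  31], dtype=int32)), (array([239.4, 292.4]), array([233, 285,  13,  16, 149], dtype=int32)), (array([306.5, 339.3]), array([300, 323,  17,  31,  86], dtype=int32))]
6.4167 [ 0.46475494 -0.18843316  0.05791956] [ 3.13941436 -0.00516541 -0.2106756 ] [-2.09608285 -0.46315048  8.01868303] 0.024601646966526357
grasp in lip -0.023511994936698102 -0.0637138841883442 0.07691955565682398
```

View pics/side_4.png

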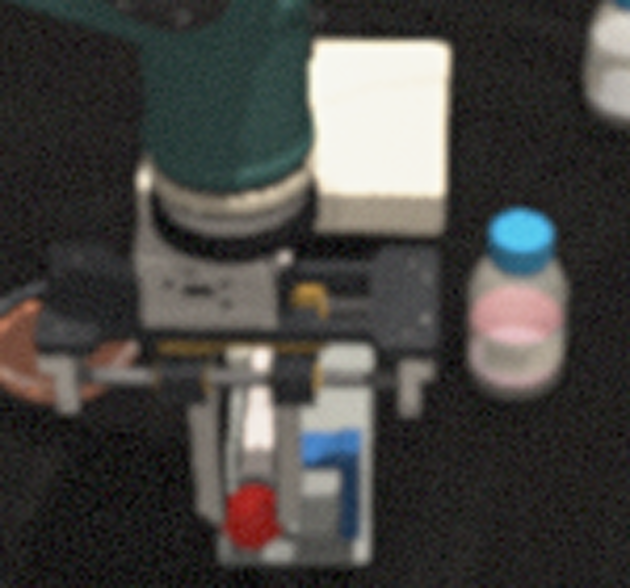

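Ball follows the gripper (side 239,292), force ~9 N, slab tilting. Continue down.

>>> {"api": "servo_tool", "payload": {
  "targets": "0 0 0.003 0.012 0 0 0; 0 0 0.005 0.024 0 0 0; 0 0 0.007 0.036 0 0 0; 0 0 0.009 0.05 0 0 0; 0 0 0.011 0.064 0 0 0; 0 0 0.012 0.078 0 0 0; 0 0 0.012 0.092 0 0 0; 0 0 0.012 0.106 0 0 0; 0 0 0.012 0.118 0 0 0; 0 0 0.012 0.128 0 0 0; 0 0 0.012 0.128 0 0 0; 0 0 0.012 0.128 0 0 0"
}}

```text
time: 7.42
tool_pos: [0.4649, -0.1931, 0.0264]
ee_rot: [3.137, -0.007, -0.211]
wrist_force: [-1.3, -3.4, 9.4]
width: 0.0007
```

```bash
python3 look.py 5
```

```text
[(array([385.7, 195.1]), array([382, 192,   8,   6,  29], dtype=int32)), (array([241.2, 309.9]), array([235, 305,  13,  10,  96], dtype=int32)), (array([305.5, 339.9]), array([300, 324,  17,  31,  75], dtype=int32)), (array([315. , 335.2]), array([311, 324,   6,  23,  26], dtype=int32))]
7.5167 [ 0.46487024 -0.19304409  0.02645155] [ 3.13657557 -0.00729267 -0.21105815] [-1.25000354 -2.63069377  9.08015367] 0.00028469144781744133
grasp in lip -0.02244054396418916 -0.06820008164669775 0.04545154834930196
```

View pics/side_5.png

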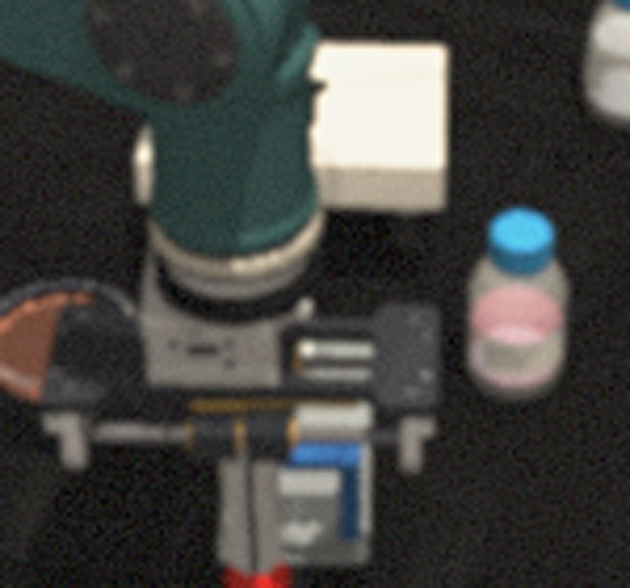

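View pics/top_5.png

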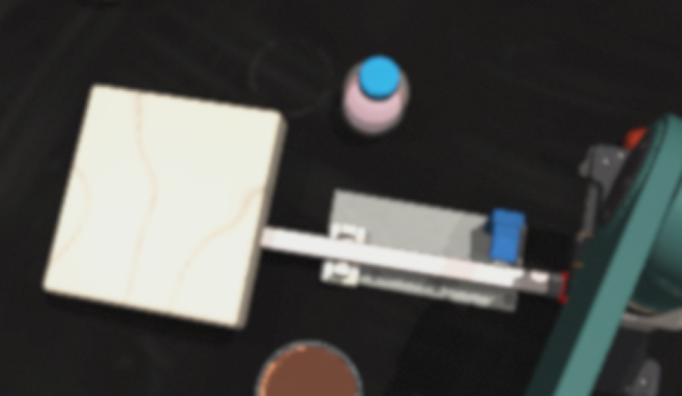

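```bash
python3 - <<'E'
from h import *
S={n:pickle.load(open(n+"0.pkl","rb")) for n in("side","top")}
for z in(.016,.02,.025,.03,.04): 
    g=ray(S["side"],(241.2,308.3),z); print(z,g,EX@(g-L),EY@(g-L))
print(proj(S["side"],[lip(-.0224,-.068,.0265)]))
E
python3 - <<'E'
import cv2
import sys; sys.path.insert(0,'.')
from bench import *
s=vision.snapshot("side"); cv2.imwrite("pics/side6.png",cv2.resize(s["image"][260:330,200:290,::-1],None,fx=8,fy=8,interpolation=cv2.INTER_CUBIC))
E
```

```text
0.016 [ 0.46685422 -0.17472756  0.016     ] -0.024308139198520547 -0.04987131588260607
0.02 [ 0.46648738 -0.17824512  0.02      ] -0.02393562698293477 -0.05338827998492856
0.025 [ 0.46602882 -0.18264207  0.025     ] -0.0234699867134525 -0.05778448511283146
0.03 [ 0.46557026 -0.18703902  0.03      ] -0.023004346443970265 -0.062180690240734485
0.04 [ 0.46465315 -0.19583292  0.04      ] -0.022073065905005764 -0.0709731004965404
[[241.35633566 311.52155255]]
```

View pics/side6.png

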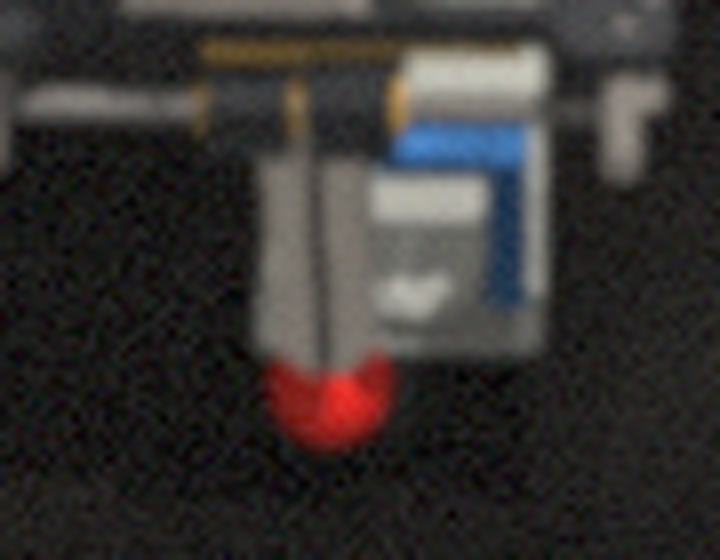

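```bash
python3 - <<'E'
from h import *
from bench import *
s=vision.snapshot("top")
for z in(.016,.02,.025,.03,.04,.045,.05): 
    g=ray(pickle.load(open("side0.pkl","rb")),(241.2,308.3),z); print(z,proj(s,[g]),proj(s,[g+[.003,.016,0]]))
im=s["image"]
cv2.imwrite("pics/top6.png",cv2.resize(im[235:305,340:430,::-1],None,fx=8,fy=8,interpolation=cv2.INTER_CUBIC))
E
```

```text
0.016 [[389.779451   280.94532796]] [[381.31335629 279.52785006]]
0.02 [[392.06833885 280.89840015]] [[383.56821205 279.4754874 ]]
0.025 [[394.95439695 280.83922889]] [[386.41134398 279.40946369]]
0.03 [[397.86855318 280.77948154]] [[389.28213904 279.34279758]]
0.04 [[403.78281758 280.65822463]] [[395.10834933 279.2075003 ]]
0.045 [[406.78377495 280.59669765]] [[398.0646001  279.13884973]]
0.05 [[409.81452929 280.53455976]] [[401.05018545 279.06951794]]
```

View pics/top6.png

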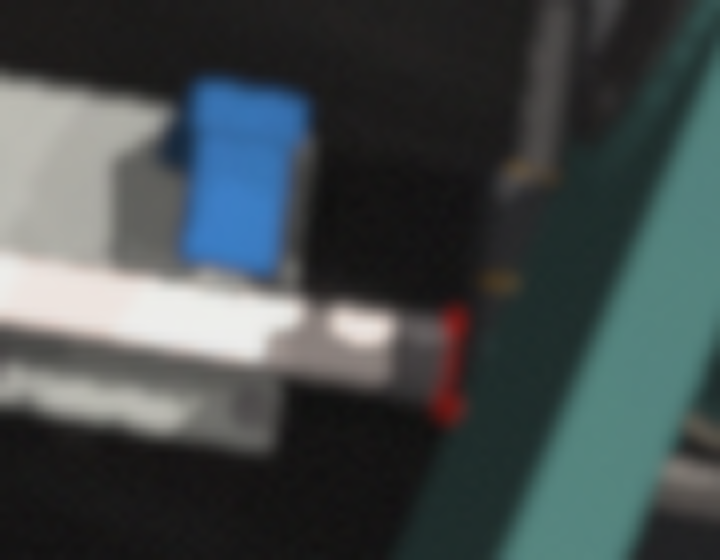

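```bash
python3 - <<'E'
from h import *
s=pickle.load(open("side0.pkl","rb"))
p=np.array([.4632,-.1796,.2009])
for h in(0,.01,.019,.03): print(h,proj(s,[p+EX*.047+[0,0,h],p-EX*.047+[0,0,h]]).round(1).tolist())
im=cv2.imread("pics/side1.png"); cv2.imwrite("pics/side1z.png",cv2.resize(im[170:260,180:300],None,fx=6,fy=6,interpolation=cv2.INTER_CUBIC))
E
```

```text
0 [[260.9, 246.2], [211.9, 245.4]]
0.01 [[260.8, 242.3], [211.6, 241.5]]
0.019 [[260.8, 238.7], [211.3, 237.9]]
0.03 [[260.7, 234.3], [210.9, 233.5]]
```

View pics/side1z.png

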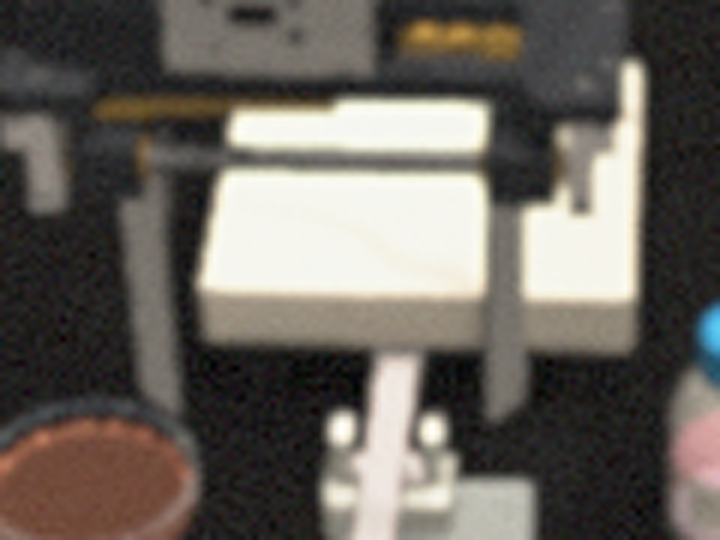

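Side view (241,308 for the ball) shows that the fingertips seem ~18–20 mm higher than the reported TCP. The grip slipped up off the ball, and the shut tips now press on its top. I'll let the bar back up gently, and grip again deeper.

>>> {"api": "servo_tool", "payload": {
  "targets": "0 0 -0.002 -0.02 0 0 0; 0 0 -0.004 -0.045 0 0 0; 0 0 -0.006 -0.07 0 0 0; 0 0 -0.01 -0.095 0 0 0; 0 0 -0.014 -0.12 0 0 0; 0 0 -0.018 -0.145 0 0 0; 0 0 -0.022 -0.17 0 0 0; 0 0 -0.026 -0.195 0 0 0; 0 0 -0.03 -0.22 0 0 0; 0 0 -0.036 -0.25 0 0 0; 0.5 0 -0.036 -0.31 0 0 0; 1 0 -0.036 -0.37 0 0 0"
}}

```text
time: 8.62
tool_pos: [0.4635, -0.1794, 0.1148]
ee_rot: [-3.139, 0.003, -0.21]
wrist_force: [-0.6, 0.3, -0.4]
width: 0.0102
```

>>> {"api": "servo_tool", "payload": {
  "targets": "1 0 0 0 0 0 0; 1 0 0 0 0 0 0; 1 0 0 0 0 0 0; 1 0 0 0 0 0 0; 1 0 0 0 0 0 0; 1 0 0 0 0 0 0"
}}

```text
time: 9.12
tool_pos: [0.4638, -0.1808, 0.1144]
ee_rot: [-3.141, 0.002, -0.211]
wrist_force: [1.0, 0.0, 0.6]
width: 0.0507
```

```bash
python3 look.py 7; python3 -c "
from h import *
print(rel(np.array([.464,-.1805,.058]),-.209))
s=pickle.load(open('side0.pkl','rb'));
p=rel and __import__('bench').get_obs()
print(p['width'],proj(s,[p['tool_pos']+EX*.047,p['tool_pos']-EX*.047,p['tool_pos']+EX*.047+[0,0,.02]]))"
```

```text
[(array([385.5, 195.2]), array([381, 192,   9,   6,  31], dtype=int32)), (array([238.7, 283.7]), array([232, 276,  14,  16, 165], dtype=int32)), (array([305.1, 338.7]), array([300, 323,  17,  32,  71], dtype=int32))]
9.2167 [ 0.46400644 -0.18102094  0.11490085] [-3.14113222e+00  9.90733140e-04 -2.10787247e-01] [ 0.64384132  0.54285345 -0.75496827] 0.058351450640447874
grasp in lip -0.02578522694425618 -0.05661925225846714 0.1339008480422799
(array([-2.000e-04, -1.900e-03,  2.276e-01]), array([-0.0001,  0.0003, -0.0006]))
0.058351450640447874 [[261.85169528 278.34263769]
 [215.34020293 277.58375966]
 [261.76061541 271.25573169]]
```

View pics/side_7.png

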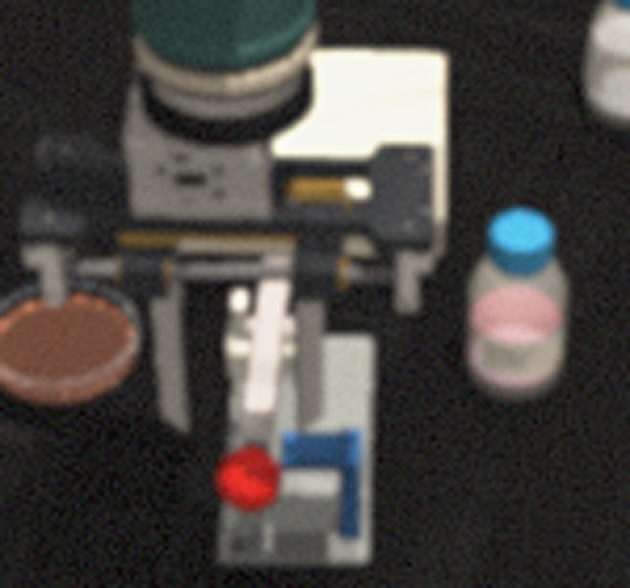

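View pics/top_7.png

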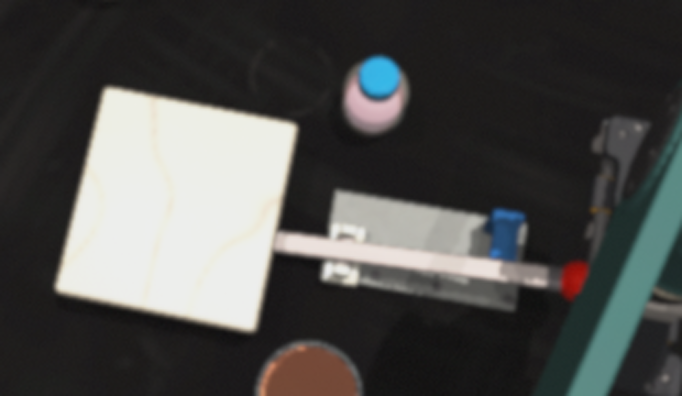

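```bash
python3 - <<'E'
from h import *
from bench import *
s=vision.snapshot("top"); t=vision.snapshot("side")
for z in(.21,.23,.25,.27):
  for dy in(.0375,.0375+.018): print(z,dy,proj(s,[lip(-.0258+.0885,-.0566+dy,z)]).round(1),proj(s,[lip(-.0258+.0885,-.0566+dy-.075,z)]).round(1),proj(t,[lip(-.0258+.0885,-.0566+dy,z)]).round(1),proj(t,[lip(-.0258+.0885,-.0566+dy-.075,z)]).round(1),)
cv2.imwrite("pics/top8.png",cv2.resize(s["image"][180:360,370:560,::-1],None,fx=4,fy=3.3*4/3.3,interpolation=cv2.INTER_CUBIC)[:600])
E
```

```text
0.21 0.0375 [[403.3 211.8]] [[450.1 220.5]] [[283.3 230.7]] [[283.1 256.9]]
0.21 0.055499999999999994 [[392.2 209.7]] [[438.8 218.4]] [[283.3 224.9]] [[283.1 250.3]]
0.23 0.0375 [[406.3 208.9]] [[454.1 217.8]] [[283.4 222.8]] [[283.2 248.8]]
0.23 0.055499999999999994 [[394.8 206.8]] [[442.6 215.7]] [[283.5 217. ]] [[283.3 242.3]]
0.25 0.0375 [[409.3 206. ]] [[458.3 215.1]] [[283.6 214.7]] [[283.4 240.6]]
0.25 0.055499999999999994 [[397.6 203.8]] [[446.5 212.9]] [[283.6 209. ]] [[283.5 234.1]]
0.27 0.0375 [[412.5 202.8]] [[462.7 212.1]] [[283.8 206.4]] [[283.6 232.1]]
0.27 0.055499999999999994 [[400.6 200.6]] [[450.6 209.9]] [[283.8 200.7]] [[283.7 225.7]]
```

View pics/top8.png

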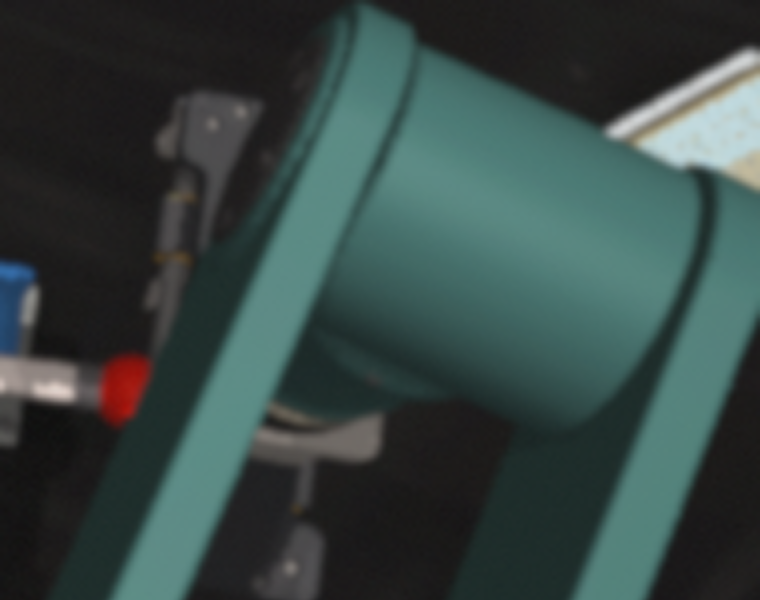

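```bash
python3 - <<'E'
from h import *
s=pickle.load(open("top0.pkl","rb"))
for y in(-.0486,-.0566):
 for z in(.115,.135,.15): print(y,z,proj(s,[lip(.008,y,z),lip(.018,y,z)]).round(1).tolist())
E
```

```text
-0.0486 0.115 [[403.3, 257.0], [404.1, 251.4]]
-0.0486 0.135 [[406.0, 255.4], [406.8, 249.7]]
-0.0486 0.15 [[408.1, 254.1], [408.9, 248.3]]
-0.0566 0.115 [[407.9, 257.9], [408.6, 252.3]]
-0.0566 0.135 [[410.6, 256.3], [411.4, 250.6]]
-0.0566 0.15 [[412.8, 255.0], [413.6, 249.2]]
```

>>> {"api": "servo_tool", "payload": {
  "targets": "0.9 0 0 0.03 0 0 0; 0.9 0 0 0.09 0 0 0; 0.9 0 0 0.15 0 0 0; 0.9 0 0 0.2 0 0 0; 0.9 0 0 0.226 0 0 0; 0.9 0 0 0.226 0 0 0; 0.9 0 0 0.226 0 0 0"
}}

```text
time: 9.9
tool_pos: [0.4641, -0.1811, 0.0587]
ee_rot: [-3.141, 0.001, -0.211]
wrist_force: [-0.7, 0.4, -0.0]
width: 0.0848
```

>>> {"api": "servo_tool", "payload": {
  "targets": "0 0 0 0 0 0 0; 0 0 0 0 0 0 0; 0 0 0 0 0 0 0; 0 0 0 0 0 0 0; 0 0 0 0 0 0 0; 0 0 0 0 0 0 0; 0 0 0 0 0 0 0; 0 0 0 0 0 0 0; 0 0 0 0 0 0 0; 0 0 0 0 0 0 0; 0 0 0 0 0 0 0; 0 0 0 0 0 0 0"
}}

```text
time: 10.9
tool_pos: [0.4644, -0.1812, 0.059]
ee_rot: [-3.141, -0.0, -0.211]
wrist_force: [-0.1, 0.5, 0.5]
width: 0.0307
```

>>> {"api": "servo_tool", "payload": {
  "targets": "0 0 0 0 0 0 0; 0 0 0 0 0 0 0; 0 0 0 0 0 0 0"
}}

```text
time: 11.15
tool_pos: [0.4644, -0.1812, 0.059]
ee_rot: [-3.141, -0.0, -0.211]
wrist_force: [0.9, 1.0, 0.1]
width: 0.0303
```

```bash
python3 look.py 9
```

```text
[(array([533.3, 160. ]), array([528, 158,  11,   5,  28], dtype=int32)), (array([385.7, 195.1]), array([382, 192,   8,   6,  28], dtype=int32)), (array([238.7, 283.5]), array([232, 276,  14,  16, 160], dtype=int32)), (array([304.2, 334.7]), array([300, 323,  14,  27,  71], dtype=int32))]
11.25 [ 0.4643729  -0.18119258  0.05901508] [-3.14151976e+00 -2.50987341e-04 -2.10726745e-01] [ 0.05179873 -0.43821554  0.24222109] 0.03057858063331203
grasp in lip -0.02539108665812676 -0.056710957830654614 0.07801508404053259
```

View pics/side_9.png

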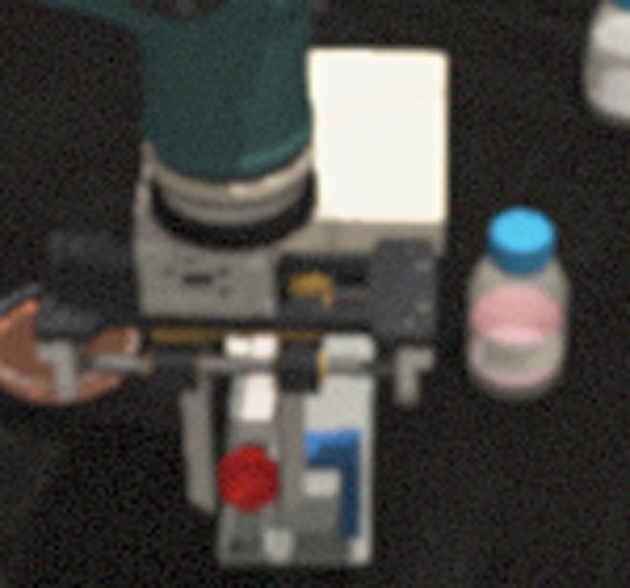

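>>> {"api": "servo_tool", "payload": {
  "targets": "0.5 0 0 0 0 0 0; 0.5 0 0 0 0 0 0; 0.5 0 0 0.01 0 0 0; 0.5 0 0 0.024 0 0 0; 0 0 0 0.024 0 0 0; 0 0 0 0.024 0 0 0; 0 0 0 0.024 0 0 0; 0 0 0 0.024 0 0 0; 0 0 0 0.024 0 0 0; 0 0 0 0.024 0 0 0; 0 0 0 0.024 0 0 0; 0 0 0 0.024 0 0 0"
}}

```text
time: 12.25
tool_pos: [0.4643, -0.1811, 0.0529]
ee_rot: [-3.141, -0.0, -0.211]
wrist_force: [1.0, -0.4, -0.3]
width: 0.0303
```

Same width deeper in, so the ball is gripped at its full diameter. Press down.

>>> {"api": "servo_tool", "payload": {
  "targets": "0 0 0.004 0.016 0 0 0; 0 0 0.008 0.036 0 0 0; 0 0 0.014 0.056 0 0 0; 0 0 0.018 0.076 0 0 0; 0 0 0.022 0.096 0 0 0; 0 0 0.026 0.116 0 0 0; 0 0 0.03 0.136 0 0 0; 0 0 0.033 0.156 0 0 0; 0 0 0.036 0.176 0 0 0; 0 0 0.038 0.19 0 0 0; 0 0 0.038 0.19 0 0 0"
}}

```text
time: 13.17
tool_pos: [0.4643, -0.1917, 0.0078]
ee_rot: [3.14, -0.005, -0.211]
wrist_force: [-0.5, -0.7, 10.3]
width: 0.0307
```

```bash
python3 look.py 10
```

```text
[(array([385.5, 195.1]), array([381, 192,   9,   6,  30], dtype=int32)), (array([239.9, 301.4]), array([234, 294,  13,  15, 154], dtype=int32)), (array([308. , 337.6]), array([300, 323,  17,  31, 114], dtype=int32))]
13.2667 [ 0.46452541 -0.19168388  0.00825266] [ 3.14016501 -0.00554395 -0.21070081] [-0.13284981  0.60314687  8.81014538] 0.030551822556092307
grasp in lip -0.023060640847766573 -0.06694128712625998 0.027252662385699847
```

View pics/side_10.png

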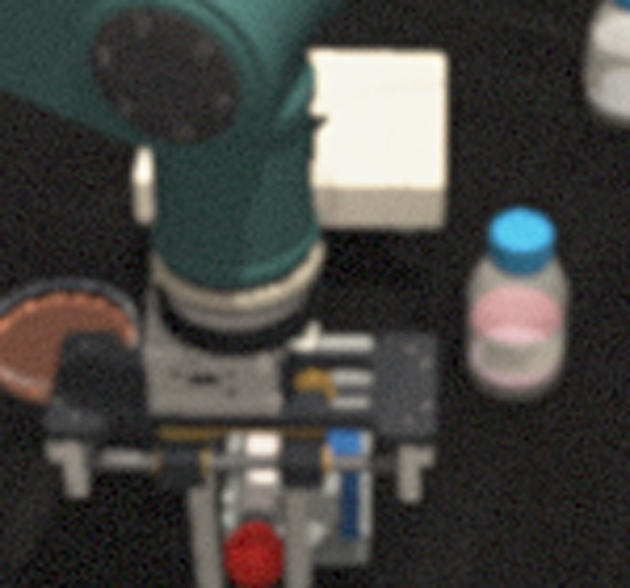

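View pics/top_10.png

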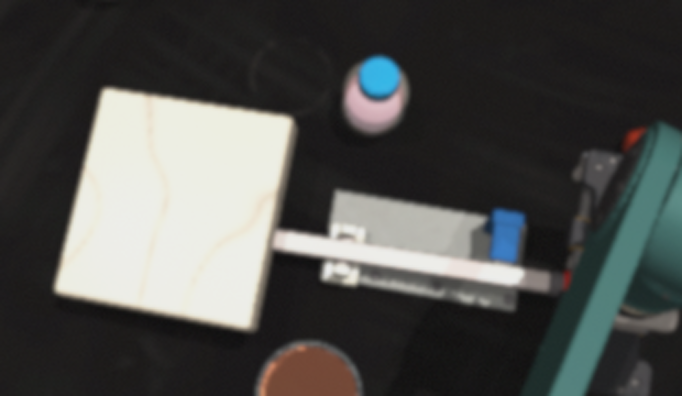

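>>> {"api": "servo_tool", "payload": {
  "targets": "0 0 0.002 0.012 0 0 0; 0 0 0.002 0.024 0 0 0; 0 0 0.002 0.036 0 0 0; 0 0 0.002 0.044 0 0 0; 0 0 0.002 0.044 0 0 0; 0 0 0.002 0.044 0 0 0"
}}

```text
time: 13.77
tool_pos: [0.4646, -0.1928, -0.0024]
ee_rot: [3.139, -0.006, -0.211]
wrist_force: [-1.1, -0.5, 10.3]
width: 0.0308
```

```bash
python3 look.py 11; python3 - <<'E'
from h import *
s=pickle.load(open("side0.pkl","rb"))
for z in(.035,.04,.045,.05): print(z,proj(s,[lip(-.023,-.068,z)]))
E
```

```text
[(array([533.2, 160.1]), array([528, 157,  11,   6,  26], dtype=int32)), (array([385.6, 195.1]), array([381, 192,   9,   6,  27], dtype=int32)), (array([240.2, 304.9]), array([234, 298,  13,  15, 154], dtype=int32)), (array([305.3, 339.1]), array([300, 323,  17,  32,  78], dtype=int32)), (array([314.2, 333.6]), array([307, 323,  10,  24,  31], dtype=int32))]
13.8667 [ 0.4646613  -0.19277355 -0.00234028] [ 3.13908367 -0.00633253 -0.21074613] [-1.0430044   0.27408598  9.99220149] 0.03051179788747418
grasp in lip -0.02270116720591238 -0.0679788928609936 0.016659716463612816
0.035 [[240.93451969 308.81298113]]
0.04 [[240.85307538 307.2102276 ]]
0.045 [[240.77116461 305.59829472]]
0.05 [[240.68878337 303.97710341]]
```

View pics/side_11.png

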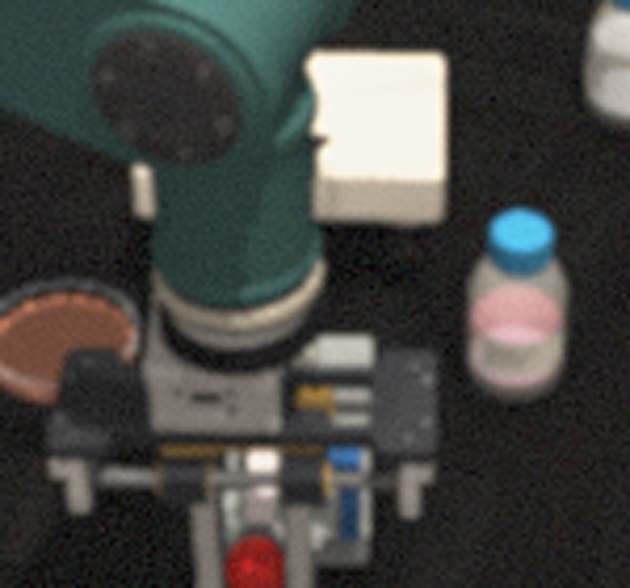

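>>> {"api": "servo_tool", "payload": {
  "targets": "0 0 0 0.012 0 0 0; 0 0.012 -0.002 0.014 0 0 -0.005; 0 0.026 -0.004 0.014 0 0 -0.011; 0 0.04 -0.006 0.014 0 0 -0.017; 0 0.055 -0.008 0.014 0 0 -0.024; 0 0.07 -0.009 0.014 0 0 -0.03; 0 0.085 -0.01 0.014 0 0 -0.036; 0 0.1 -0.011 0.014 0 0 -0.042; 0 0.115 -0.012 0.014 0 0 -0.048; 0 0.13 -0.013 0.014 0 0 -0.055; 0 0.144 -0.014 0.014 0 0 -0.061; 0 0.144 -0.014 0.014 0 0 -0.061"
}}

```text
time: 14.87
tool_pos: [0.5007, -0.1964, -0.0064]
ee_rot: [3.139, -0.005, -0.019]
wrist_force: [-0.4, 0.5, 8.7]
width: 0.0308
```

```bash
python3 look.py 12; python3 - <<'E'
from h import *
s=pickle.load(open("side0.pkl","rb"))
for x in(.008,.012): print(x,proj(s,[lip(x,-.066,.045)]))
E
```

```text
[(array([385.5, 195.2]), array([381, 192,   9,   6,  30], dtype=int32)), (array([257.7, 305.2]), array([252, 298,  13,  15, 156], dtype=int32)), (array([305.6, 339.9]), array([300, 323,  18,  32,  75], dtype=int32)), (array([314.5, 333.9]), array([309, 323,   8,  24,  28], dtype=int32))]
14.9667 [ 0.50058302 -0.1963477  -0.00633639] [ 3.13920962 -0.0053766  -0.01981477] [-0.2269873   0.15345218  8.50165451] 0.030771692100350793
grasp in lip 0.013178686119268106 -0.0640063873178412 0.012663609652523989
0.008 [[255.6679256 305.1189789]]
0.012 [[257.58199789 305.15072459]]
```

View pics/side_12.png

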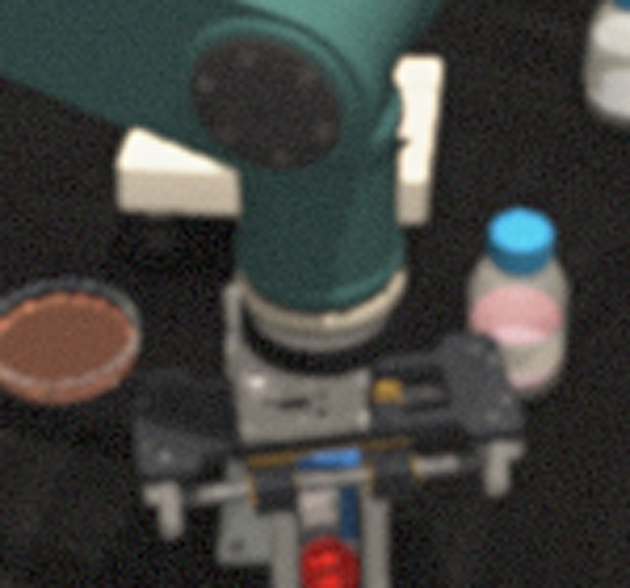

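View pics/top_12.png

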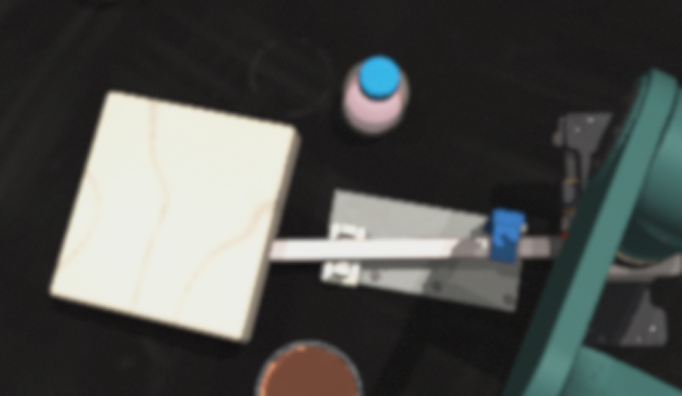

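The bar now lies under the blue lip (top 505,236 in the crop). Ease up until the lip takes the load.

>>> {"api": "servo_tool", "payload": {
  "targets": "0 0 0 -0.008 0 0 0; 0 0 0 -0.016 0 0 0; 0 0 0 -0.024 0 0 0; 0 0 0 -0.032 0 0 0; 0 0 0 -0.04 0 0 0; 0 0 0 -0.044 0 0 0; 0 0 0 -0.044 0 0 0"
}}

```text
time: 15.55
tool_pos: [0.4996, -0.196, 0.0035]
ee_rot: [3.14, -0.004, -0.02]
wrist_force: [1.9, -1.2, 6.1]
width: 0.0305
```

>>> {"api": "servo_tool", "payload": {
  "targets": "0 0 0 -0.006 0 0 0; 0 0 0 -0.012 0 0 0; 0 0 0 -0.016 0 0 0; 0 0 0 -0.016 0 0 0"
}}

```text
time: 15.88
tool_pos: [0.4993, -0.1956, 0.0062]
ee_rot: [3.141, -0.003, -0.02]
wrist_force: [5.1, -2.3, 2.6]
width: 0.0305
```

>>> {"api": "servo_tool", "payload": {
  "targets": "0.6 0 0 0 0 0 0; 0.6 0 0 0 0 0 0; 0.6 0 0 0 0 0 0; 0.6 0 0 0 0 0 0; 0.6 0 0 0 0 0 0; 0.6 0 0 0 0 0 0; 0.6 0 0 0 0 0 0; 0.6 0 0 0 0 0 0"
}}

```text
time: 16.55
tool_pos: [0.498, -0.195, 0.0059]
ee_rot: [-3.141, 0.0, -0.019]
wrist_force: [-0.4, 0.4, 0.5]
width: 0.0562
```

```bash
python3 look.py 13
```

```text
[(array([385.5, 195.2]), array([381, 192,   9,   6,  28], dtype=int32)), (array([257.1, 301. ]), array([251, 294,  14,  15, 167], dtype=int32)), (array([314.5, 333.7]), array([309, 323,   8,  24,  30], dtype=int32)), (array([305.9, 341.4]), array([300, 327,  18,  28,  68], dtype=int32))]
16.65 [ 0.49810547 -0.1950491   0.00597238] [-3.14147618e+00  3.10047990e-05 -1.90860223e-02] [-0.34062878 -0.16336052  0.40899429] 0.056450616879276834
grasp in lip 0.010485278928692015 -0.06325128081795853 0.0249723816175392
```

View pics/side_13.png

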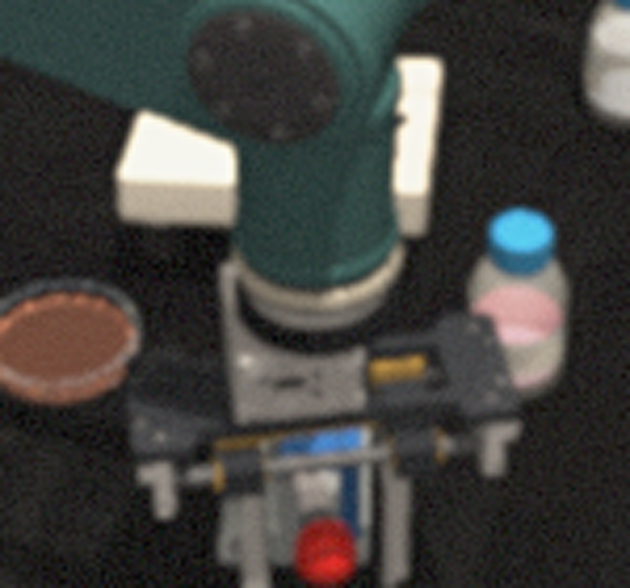

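Ball free between the open fingers at (257,301), held down at ~54 mm. Retreat upward.

>>> {"api": "servo_tool", "payload": {
  "targets": "0.6 0 0 -0.03 0 0 0; 0.6 0 0 -0.08 0 0 0; 0.6 0 0 -0.15 0 0 0; 0.6 0 0 -0.24 0 0 0; 0.6 0 0 -0.34 0 0 0; 0.6 0 0 -0.44 0 0 0; 0.6 0 0 -0.54 0 0 0; 0.6 0 0 -0.64 0 0 0; 0.6 0 0 -0.7 0 0 0; 0.6 0 0 -0.7 0 0 0; 0.6 0 0 -0.7 0 0 0"
}}

```text
time: 17.57
tool_pos: [0.4986, -0.1953, 0.1822]
ee_rot: [3.14, -0.002, -0.019]
wrist_force: [-0.1, -0.8, -0.3]
width: 0.0563
```

```bash
python3 look.py 14
```

```text
[(array([385.6, 195. ]), array([381, 192,   9,   6,  32], dtype=int32)), (array([256.9, 301.9]), array([250, 295,  15,  14, 138], dtype=int32)), (array([314.5, 333.7]), array([309, 323,   8,  24,  29], dtype=int32)), (array([305.8, 340.5]), array([300, 324,  17,  31,  71], dtype=int32))]
17.6667 [ 0.49741777 -0.19469576  0.17950955] [-3.14043716e+00  2.17866520e-03 -1.90811071e-02] [-0.88210795 -0.21958409  0.37820849] 0.056450607481777035
grasp in lip 0.009739140874358815 -0.06304864143181779 0.19850954541082497
```

View pics/side_14.png

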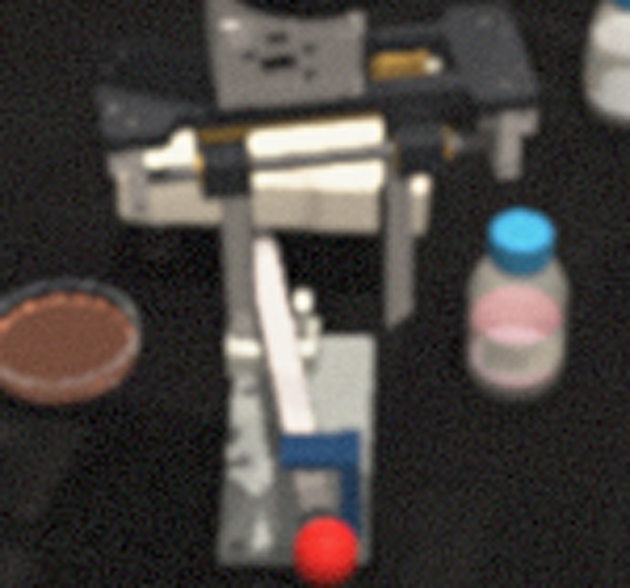

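View pics/top_14.png

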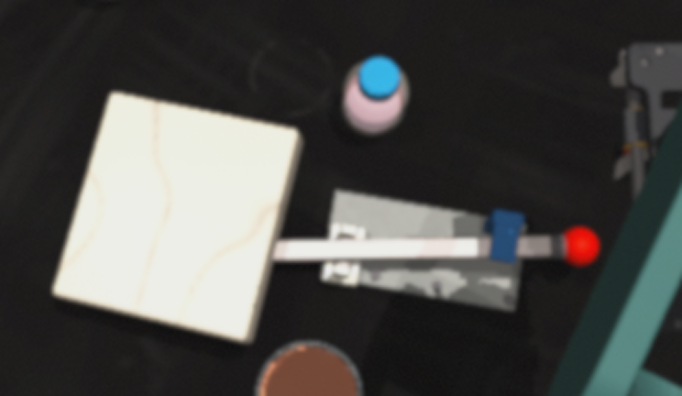

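The bar is hooked under the lip, the ball is free at top (404,262) / side (257,302), and the bottle is unmoved. Last numeric check, then hand in.

```bash
python3 - <<'E'
from h import *
from bench import *
t=vision.snapshot("top");s=vision.snapshot("side")
m=lambda I:[c for c,st in red(I)]
print(m(t),m(s))
ut=min(m(t),key=lambda c:abs(c-[404,262]).sum());us=min(m(s),key=lambda c:abs(c-[257,302]).sum())
b=tri(s,us,t,ut); print("ball",b,"lip x,y",EX@(b-L),EY@(b-L))
print(get_obs()["time"])
robot.close_job()
E
```

```text
[array([248.6,  69.6]), array([403.8, 261. ])] [array([257.2, 300.1]), array([305.3, 336.8])]
ball [ 0.49915304 -0.19449199  0.05666786] lip x,y 0.011394131525514328 -0.062488541608998145
17.7667
the job is handed in; nothing more can be done
```

I levered the slab edge up by the red knob, swung the bar under the blue keeper lip and let go. The keeper holds the bar down and the slab stays raised. I handed the job in at 17.8 s.

- **First attempt:** the first grip slipped up off the knob. In the images the fingertips looked about 20 mm higher than the reported TCP. I eased the bar back up, gripped about 26 mm deeper by the reported TCP (finger opening 30.5 mm on the 32 mm ball) and did the whole press and swing again.
- **Knob:** the last triangulation puts it about 57 mm above the worktop (54 mm expected) and at x = +11 mm, y = -62 mm in the lip frame (+12, -66 expected). Both are inside the limits.
- **Slab:** the last images show its edge raised and the bar still holding it. I did not measure the tilt angle; I take it to be enough from the knob's height. No separate check that the slab was at rest was made.
- **Bottle and robot:** the bottle was upright and in its place in both views. The gripper is clear, about 125 mm above the knob by the reported TCP, and the wrist force is about zero.

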